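Clear the analyser's catch tray and hold its cover at the inspection mark

ROBOT

A 6-joint arm with a two-finger parallel gripper is mounted at the origin on the work surface. World frame = base frame: x ahead of the robot, y to its left, z up, the work surface at z = 0. Lengths are in m, angles in rad, forces in N, time in s.
With the tool pointing down it reaches from about 0.35 to 0.775 m from the base axis. Payload 7.3 kg.
Tool frame: the origin (TCP) lies on the centre line of the jaws, within the pads' length; the fingertips stand 17 mm ahead of it and the grasp point (between the pads) lies 2 mm behind it (robot.tip_extent is the distance from the TCP to the fingertips, in m); z points along the fingers, y is the line along which they close (so a half turn about z gives the same grasp; the last joint's range is limited). The gripper opens to 92 mm and grips with 3 to 60 N. Pads are 19 mm wide; open, the fingers measure 130 mm over their backs; the gripper's body (75 mm by 190 mm) begins 47 mm behind the grasp point.
Start: joints at [-0.146, 0.342, 1.524, -0, 1.275, -0.146], TCP at [0.525, 0, 0.244] pointing down, gripper open.
Joint ranges: [-2.53, 2.53], [-0.77, 2.02], [0.04, 2.7], [-1, 4.14], [0.28, 2.66], [-3.11, 3.11]. Speed limits (rad/s): [2.57, 2.57, 3.14, 3.14, 3.14, 3.14].

INTERFACE

Orientations are given as [roll, pitch, yaw] about the fixed x, y, z axes, in that order (R = Rz(yaw) Ry(pitch) Rx(roll)).
In Python, from cell import robot gives the robot as it stands.
- The arm moves only by the tool step_arm, never from a script. Its argument "motion" is a list of rows, each a list of 2 entries, a list of its own where there are three numbers: the shift along the tool's x, y, z in units of 60 mm (1.0 is 60 mm), then the turn about the tool's z in rad. In form: [[[x, y, z], spin], ...]. A call has 1 to 10 rows; each row is the pose to reach, as a shift and turn from the pose commanded when the call began, along the tool's axes at that moment; what a row does not reach only later rows make up. A row lasts 1/8 s, in which the tool goes at most 62.5 mm and 10.7 degrees, less where a joint would pass 70% of its speed; a pose out of reach is approached as far as the arm can. A call with a gripper value outside its range is refused whole. "hand" is the closure in counts, from 0 (fully open) to 255 (shut), set as the call begins (left out, the last holds). The fingers move at their own pace and stop on an object; "squeeze" is the grip in N (left out, the last holds). Time passes only in rows, so rows that repeat a pose let the fingers close. It gives the time, the measured TCP pose, the force, the opening and the grip force at its end, in the units of the state.
- robot.observe(): the state, without advancing time (a new reading comes with each control period).
- robot.read_camera(name): name is "scene" or "side" or "wrist"; returns a dict with "pixels" (480x640x3 uint8, red, green, blue), "intrinsics" (3x3 intrinsics, pixels), "xyz" and "rotation" of the camera in the world; the wrist camera has in their place "T_tool_cam" (4x4, takes a point from camera to tool coordinates, whose origin is the TCP and whose axes are the flange's). Camera axes: x right, y up, looking along -z (the intrinsics and any distortion apply to the point x, -y, -z); pixel columns grow to the right and rows downward; lengths in m; the calibration is good to about 2 mm. A picture is of the moment at which its call begins: read the wrist's pose just before it. There is no depth.
- robot.hand_in(): hands the job in; it is judged then, once.
The state is a dict: "time": time; "qpos": joint angles; "qvel": joint speeds; "joint_efforts": joint torques, N m; "tool_pos": TCP position; "tool_rot": TCP orientation; "contact_force": force on the tool from outside, world axes, zero at the start; "torque": the same for the moment, N m; "opening": finger opening in m; "grip_force": force on a finger pad.
Only numpy, scipy, OpenCV 4.12 (cv2) and the standard library are available. Lean on these libraries where they do the work, as an engineer would, in place of code of your own. Each camera call takes 0.05 s, during which the arm holds its last target. There are 200 camera calls.

TASK

The analyser has finished: put both green-topped cartridges from its catch tray into the yellow tote, to make it ready for inspection. Then swing the analyser's hinged cover up by its bar handle until the bar is in line with the tip of the red pointer beside it, and finish while still holding the cover there, because it falls shut if let go. Leave the pointer, the bottle, the jar and the tube rack as they are.

Things in the scene. Friction and masses are not known exactly. Their poses are not given: they have to be found in the camera images.
- machine: Cream bench analyser fixed to the bench, 300 (x) x 260 (y) x 120 mm high; origin under the centre of its housing, x to its back, y to its left, z up. Its front (-x) faces roughly to the robot. A grey open catch tray joins its right side (-y): 250 (x) x 150 (y) mm outside, 16 mm high, walls and floor 4 mm, centre at x = -85, y = -205 mm. The cover closes the front of its top.
- cover: Blue-grey hinged cover, a plate 190 x 256 x 6 mm, 0.3 to 0.6 kg. Origin on the hinge line at the middle of the cover's rear edge (40 mm behind and 120 mm above the machine's origin). Its x axis points from front edge to hinge, y along the hinge, z out of the plate's upper face; closed, its axes are parallel to the machine's. It opens by a positive turn about its y axis (front edge rises), up to 1.25 rad, and falls shut when let go.
- handle (a point): Middle of the cover's aluminium bar handle: a round bar 12 mm thick, 140 mm long along the hinge direction, carried by two thin arms 60 mm either side of the middle. In the cover's frame it lies at x = -215, z = +30 mm, so it stands in front of and 24 mm above the plate, free on all sides between the arms; it can be pinched from above with the fingers one before and one behind it and may turn between them.
- pointer: Thin red pointer arm 165 mm to the left of the cover's middle, turning stiffly about the same hinge line and set at 0.4 to 0.9 rad. Origin on the hinge line, axes as the cover's at the same angle: the cover is at the mark when its x axis is parallel to the pointer's.
- pointer_tip (a point): Middle of the pointer's red tip, a bar 14 mm thick and 40 mm long parallel to the hinge. In the pointer's frame at x = -215, z = +30 mm, so at the mark it is exactly in line with the handle bar.
- cartridge_a: Sealed white cartridge with a green top, 30 (x) x 64 (y) x 36 mm high, 40 to 85 g, standing in the catch tray nearer the robot; origin at the centre of its underside, z up.
- cartridge_b: The second one, alike, standing in the catch tray about 105 mm farther back.
- tote: Loose yellow open tote, 220 (x) x 170 (y) x 70 mm high, walls and floor 5 mm, 0.7 kg; origin at the centre of its underside, z up.
- bottle: Bystander: amber bottle with a black cap, 60 mm diameter, 140 mm high; origin at the centre of its underside.
- jar: Bystander: white jar with a blue cap, 48 mm diameter, 70 mm high; origin at the centre of its underside.
- rack: Bystander: white rack of capped sample tubes, 70 (x) x 150 (y) x 93 mm high; origin at the centre of its underside.
Not all that is in view belongs to the job. Leave any purple look-alike of the cartridge_a alone. What is shaped like the cartridge_b but blue is not meant.

How it is judged:
On the way, in this order (a step that is already met when the one before it is completed fails the run):
1. both cartridges lie in the tote, let go (x of cartridge_a in the frame of tote between -0.105 and 0.105 m and y of cartridge_a in the frame of tote between -0.08 and 0.08 m and z of cartridge_a in the frame of tote between 0 and 0.06 m and contact force between each of cartridge_a, cartridge_b and the fingers below 0.1 N and linear speed of each of cartridge_a, cartridge_b below 0.05 m/s and x of cartridge_b in the frame of tote between -0.105 and 0.105 m and y of cartridge_b in the frame of tote between -0.08 and 0.08 m and z of cartridge_b in the frame of tote between 0 and 0.06 m and angle between tote's own z axis and vertical below 0.1 rad), for 0.2 s.
2. the cover is held at the pointer's angle (angle between the x axis of cover and the x axis of pointer, either way round below 0.08 rad and angular speed of cover below 0.1 rad/s and (contact force between cover and the fingers above 0.8 N or contact force between cover and the arm above 0.8 N)), for 0.3 s.
At the end, for the whole second after the job is handed in: Both cartridges lie at rest inside the tote, let go. The robot still holds the cover (contact force over 0.8 N), at rest, within 0.08 rad of the red pointer's angle (about 17 mm at the handle bar) (all of step 1 and all of step 2); the arm keeps its last pose, push and grip.
It fails at once if the amber bottle is pushed more than 30 mm or tipped over (distance of bottle from where it was at the start of the episode above 0.03 m or angle between bottle's own z axis and vertical above 0.5 rad).
It fails at once if the white jar is pushed more than 30 mm or tipped over (distance of jar from where it was at the start of the episode above 0.03 m or angle between jar's own z axis and vertical above 0.5 rad).
It fails at once if the tube rack is pushed more than 30 mm or tipped over (distance of rack from where it was at the start of the episode above 0.03 m or angle between rack's own z axis and vertical above 0.5 rad).
It fails at once if the red pointer is moved by more than 15 mm at its tip (distance of pointer_tip from where it was at the start of the episode above 0.015 m).
It also fails if it takes over 64 s, if anything falls off the work surface, if the arm or the gripper's body presses on something with over 40 N, if the wrist force passes 120 N, or if a joint passes its speed limit or range.

## Working session

There is one attempt and no reset: what is moved stays moved. The work goes in short steps, Python scripts to look and compute and a tool call to move; the robot and the scene stay as the last step left them, time stands still between calls to the robot, and variables do not carry over. Pictures are saved under pics/ and viewed, at most 10 in all, crops included, and the job is handed in when it is done.

Besides the shell and the picture viewer there is one more tool, called after ">>>" by a JSON object that holds its "method" and its "body". step_arm: Moves the arm, as the interface text tells. Its arguments: {"type":"object","properties":{"motion":{"type":"array"},"hand":{"type":"number"},"squeeze":{"type":"number"}},"required":["motion"]}

```bash
mkdir -p pics; ls
python3 - <<'E'
from cell import robot
import cv2,pickle
s=robot.observe(); print(s)
d={}
for n in("scene","side"):
    c=robot.read_camera(n); d[n]=c
    cv2.imwrite(f"pics/{n}0.png",c["pixels"][:,:,::-1]); print(n,c["intrinsics"],c["xyz"],c["rotation"],c.keys())
c=robot.read_camera("wrist"); print(c["T_tool_cam"],c["intrinsics"])
pickle.dump(d,open("d.pkl","wb"))
E
```

```text
pics
{'time': 0.0, 'qpos': array([-1.45978863e-01,  3.42736498e-01,  1.52504455e+00,  9.44488071e-06,
        1.27537979e+00, -1.46018839e-01]), 'qvel': array([ 0.00061717, -0.0001587 ,  0.00133455, -0.00021119,  0.00137588,
        0.00010751]), 'joint_efforts': array([ 7.61924657e-04, -4.31245601e+01, -2.44219762e+01,  7.17750052e-02,
        5.59406646e-02, -1.04314388e-04]), 'tool_pos': array([5.24612277e-01, 9.31100667e-05, 2.43028180e-01]), 'tool_rot': array([-3.14004247e+00, -2.37107510e-04,  1.57083336e+00]), 'contact_force': array([ 0.54964282,  0.21851542, -0.21929819]), 'torque': array([-0.01998712,  0.03424488, -0.05725326]), 'grip_force': 0.0, 'opening': 0.09158139263793393}
scene [[501.77989942   0.         312.1692973 ]
 [  0.         501.77989942 234.83898854]
 [  0.           0.           1.        ]] [ 0.85841874 -0.56787848  0.93392677] [0.71246802 0.01505728 0.49341629] dict_keys(['pixels', 'intrinsics', 'xyz', 'rotation'])
side [[605.10323987   0.         327.36659034]
 [  0.         605.10323987 236.61159294]
 [  0.           0.           1.        ]] [-0.30397783  1.06094534  1.03301767] [ 0.95820325 -0.01696832 -2.44518982] dict_keys(['pixels', 'intrinsics', 'xyz', 'rotation'])
[[-2.16590267e-05  9.69480875e-01  2.45166950e-01  6.62955434e-02]
 [ 9.99999712e-01 -1.65025846e-04  7.40917247e-04  1.27332703e-04]
 [ 7.58763984e-04  2.45166895e-01 -9.69480592e-01 -1.41468319e-01]
 [ 0.00000000e+00  0.00000000e+00  0.00000000e+00  1.00000000e+00]] [[359.38909152   0.         320.69576801]
 [  0.         359.38909152 241.41367382]
 [  0.           0.           1.        ]]
```

View pics/scene0.png

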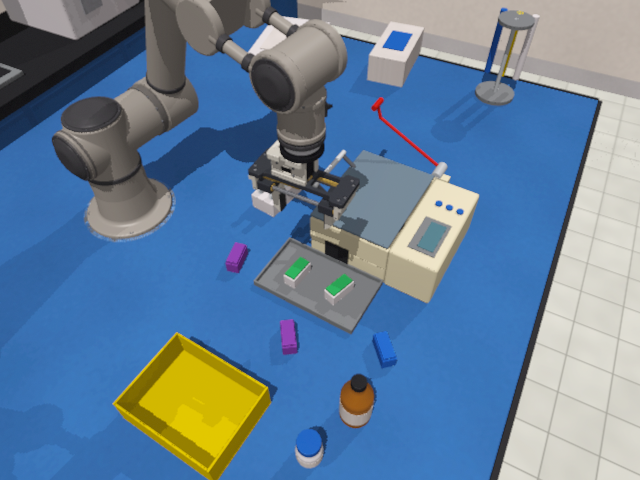

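View pics/side0.png

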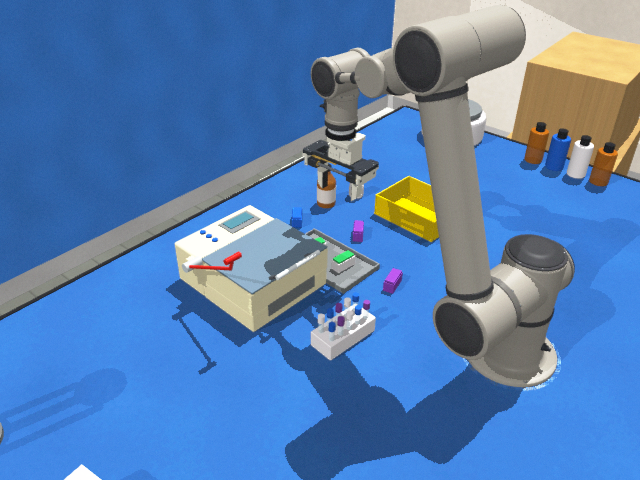

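The scene view shows the tray (255–383, 242–326) with two green tops near (297,269) and (339,288), the yellow tote near (195,405), and the red pointer tip near (377,104). The side view shows the red tip near (233,258) and the rack near (343,330).

```bash
cat > h.py <<'E'
import numpy as np,cv2
from scipy.spatial.transform import Rotation as Ro
def campose(c,s=None):
    if "T_tool_cam" in c:
        T=np.array(c["T_tool_cam"]);R=Ro.from_euler("xyz",s["tool_rot"]).as_matrix()
        return R@T[:3,:3],R@T[:3,3]+s["tool_pos"]
    return Ro.from_euler("xyz",c["rotation"]).as_matrix(),np.array(c["xyz"])
def proj(c,P,s=None):
    R,t=campose(c,s);p=(np.atleast_2d(P)-t)@R
    K=c["intrinsics"];return np.c_[K[0,0]*p[:,0]/-p[:,2]+K[0,2],K[1,1]*p[:,1]/p[:,2]+K[1,2]]
def ray(c,uv,s=None):
    R,t=campose(c,s);K=c["intrinsics"];uv=np.atleast_2d(uv)
    d=np.c_[(uv[:,0]-K[0,2])/K[0,0],-(uv[:,1]-K[1,2])/K[1,1],-np.ones(len(uv))]@R.T
    return t,d
def onz(c,uv,z,s=None):
    t,d=ray(c,uv,s);return t+d*((z-t[2])/d[:,2])[:,None]
def blobs(c,lo,hi,amin=30):
    m=cv2.inRange(cv2.cvtColor(c["pixels"],cv2.COLOR_RGB2HSV),np.array(lo),np.array(hi))
    n,l,st,ce=cv2.connectedComponentsWithStats(m)
    return m,l,[(i,st[i],ce[i]) for i in range(1,n) if st[i][4]>=amin]
E
python3 - <<'E'
from h import *;import pickle
d=pickle.load(open("d.pkl","rb"))
for n in d:
    c=d[n]
    for nm,lo,hi in(("green",(50,120,60),(75,255,255)),("yel",(24,150,80),(32,255,255)),("red",(0,200,120),(4,255,255))):
        m,l,b=blobs(c,lo,hi)
        for i,st,ce in b: 
            r=cv2.minAreaRect(np.argwhere(l==i)[:,::-1].astype(np.float32));print(n,nm,st,ce.round(1),cv2.boxPoints(r).round(0).tolist())
            if nm=="green": print(onz(c,[ce],.04), onz(c,cv2.boxPoints(r),.04).round(3).tolist())
c=d["scene"];cv2.imwrite("pics/crop1.png",cv2.resize(c["pixels"][90:335,240:500,::-1],None,fx=2.4,fy=2.4,interpolation=cv2.INTER_CUBIC))
c=d["side"];cv2.imwrite("pics/crop2.png",cv2.resize(c["pixels"][170:370,160:420,::-1],None,fx=3,fy=3,interpolation=cv2.INTER_CUBIC))
E
```

```text
scene green [285 257  24  22 239] [296.4 267.4] [[284.0, 272.0], [302.0, 256.0], [308.0, 262.0], [292.0, 280.0]]
[[0.49506415 0.00510072 0.04      ]] [[0.479, -0.019, 0.04], [0.489, 0.04, 0.04], [0.512, 0.03, 0.04], [0.502, -0.029, 0.04]]
scene green [326 274  26  22 256] [338.6 284.1] [[325.0, 288.0], [345.0, 272.0], [352.0, 280.0], [332.0, 296.0]]
[[0.59848001 0.00797259 0.04      ]] [[0.578, -0.015, 0.04], [0.597, 0.044, 0.04], [0.62, 0.031, 0.04], [0.6, -0.027, 0.04]]
scene yel [502  31  15  45  77] [509.4  52.2] [[502.0, 75.0], [515.0, 31.0], [517.0, 31.0], [503.0, 75.0]]
scene yel [  113   333   158   147 12863] [194.4 404.8] [[109.0, 408.0], [173.0, 319.0], [278.0, 394.0], [214.0, 483.0]]
scene red [372  98  65  68 187] [396.1 127.1] [[370.0, 106.0], [381.0, 97.0], [436.0, 165.0], [426.0, 173.0]]
side green [315 237  10   6  36] [320.  239.8] [[315.0, 239.0], [317.0, 235.0], [325.0, 239.0], [323.0, 243.0]]
[[ 0.59530459 -0.0084073   0.04      ]] [[0.608, 0.0, 0.04], [0.616, -0.019, 0.04], [0.586, -0.019, 0.04], [0.578, -0.0, 0.04]]
side green [333 250  21  14 138] [343.1 256.4] [[333.0, 258.0], [350.0, 248.0], [354.0, 255.0], [336.0, 265.0]]
[[0.49705912 0.0099017  0.04      ]] [[0.514, 0.035, 0.04], [0.506, -0.033, 0.04], [0.48, -0.016, 0.04], [0.488, 0.051, 0.04]]
side yel [ 374  176   65   66 2696] [409.  207.1] [[368.0, 210.0], [390.0, 165.0], [457.0, 198.0], [434.0, 243.0]]
side red [190 253  51  17 178] [220.2 263.6] [[190.0, 266.0], [239.0, 252.0], [243.0, 265.0], [193.0, 279.0]]
```

View pics/crop1.png

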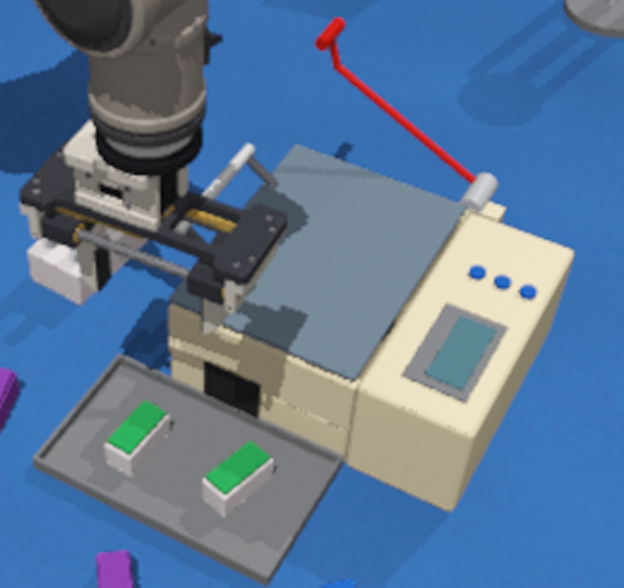

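View pics/crop2.png

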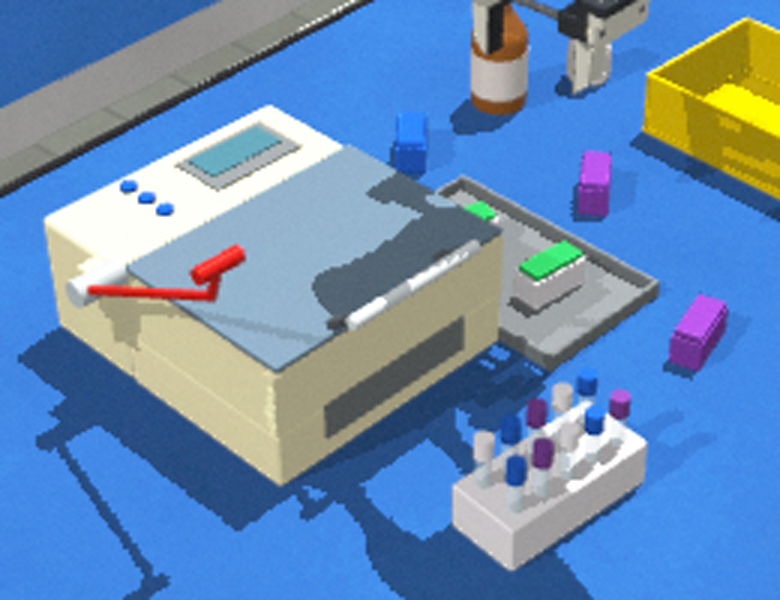

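The crops show the tray, cover and housing corners clearly, the pointer tip at scene crop (331,33) and side crop (218,263), and the handle bar at side crop (350,322)–(478,245). I'll fit the poses from these.

```bash
cat > fit.py <<'E'
from h import *;import pickle
from scipy.optimize import least_squares
d=pickle.load(open("d.pkl","rb"))
S=lambda a:np.array(a)/2.4+[240,90]
D=lambda a:np.array(a)/3+[160,170]
ms=[((-210,-280,16),(37,460)),((-210,-130,16),(122,358)),((40,-280,16),(268,580)),((40,-130,16),(340,458)),((150,-130,120),(460,437)),((150,130,120),(573,252)),((150,-130,0),(450,508)),((40,-128,126),(350,377)),((-150,128,126),(297,145))]
md=[((-150,128,126),(277,370)),((-150,-128,126),(500,230)),((40,-128,126),(345,147)),((40,128,126),(130,268)),((-150,130,0),(283,486)),((150,-130,120),(270,105)),((150,130,120),(47,218)),((-210,-280,16),(657,283))]
def W(p,P): 
    return np.atleast_2d(P)/1000@Ro.from_euler("z",p[2]).as_matrix().T+[p[0],p[1],0]
def res(p): return np.r_[(proj(d["scene"],W(p,[a for a,b in ms]))-S([b for a,b in ms])).ravel(),(proj(d["side"],W(p,[a for a,b in md]))-D([b for a,b in md])).ravel()]
r=least_squares(res,[.6,.2,0],loss="soft_l1");p=r.x
print("machine",p,"\n",res(p).reshape(-1,2).round(1).tolist())
def hp(th,y=0): # bar point in machine frame mm
    x,z=-215,30;return (40+x*np.cos(th)+z*np.sin(th),y,120-x*np.sin(th)+z*np.cos(th))
f=lambda t:np.r_[(proj(d["scene"],W(p,hp(t[0],165)))-S([(331,33)])).ravel(),(proj(d["side"],W(p,hp(t[0],165)))-D([(218,263)])).ravel()]
q=least_squares(f,[.6]);print("theta",q.x,f(q.x))
g=np.linspace(0,0,1)
print("handle closed",W(p,hp(0)),"px err side",proj(d["side"],W(p,hp(0)))-D([(414,283)]))
print("mark",W(p,hp(q.x[0])),"hinge",W(p,(40,0,120)))
tc=[(-110,-85,70),(-110,85,70),(110,85,70),(110,-85,70)]
tp=np.array([(116,403),(178,336),(270,388),(212,474)])
w=onz(d["scene"],tp,.07);print(w.round(3).tolist(),w.mean(0),np.linalg.norm(w-np.roll(w,1,0),axis=1))
for n,uv,z in(("scene",(357,420),.0),("scene",(309,462),.0)):print(onz(d[n],[uv],z))
pts=D([(455,490),(585,395),(645,440),(513,515)]);print("rack",onz(d["side"],pts,.05).round(3).tolist())
print("purple",onz(d["scene"],[(236,258),(289,336),(385,349)],.02).round(3).tolist())
E
python3 fit.py
```

```text
machine [ 0.64029862  0.21184173 -0.04770476] 
 [[-2.6, -0.8], [-1.9, -2.1], [-0.4, -1.0], [1.2, -1.0], [5.7, -0.0], [1.3, -1.8], [0.3, 3.2], [2.4, 1.0], [-0.7, -0.9], [0.3, -0.3], [1.5, -0.8], [1.8, -1.6], [-2.2, -1.0], [0.5, 1.4], [0.5, -0.9], [-1.5, -0.1], [1.8, -0.6]]
theta [0.4628193] [-0.32687708 -0.53677982  0.719845   -0.24189144]
handle closed [[0.46549771 0.2201869  0.15      ]] px err side [[1.62141136 0.44261081]]
mark [[0.5014695  0.21846957 0.24283552]] hinge [[0.68025312 0.20993427 0.12      ]]
[[0.371, -0.425, 0.07], [0.385, -0.267, 0.07], [0.599, -0.273, 0.07], [0.592, -0.441, 0.07]] [ 0.4867703  -0.35160068  0.07      ] [0.22098912 0.15907291 0.21391752 0.16834525]
[[ 0.75381732 -0.22673758  0.        ]]
[[ 0.71033835 -0.33405285  0.        ]]
rack [[0.359, 0.298, 0.05], [0.352, 0.145, 0.05], [0.282, 0.157, 0.05], [0.309, 0.289, 0.05]]
purple [[0.349, -0.023, 0.02], [0.56, -0.143, 0.02], [0.745, -0.078, 0.02]]
```

```bash
cat > wl.py <<'E'
from h import *;from cell import robot;import sys
s=robot.observe();c=robot.read_camera("wrist")
cv2.imwrite(f"pics/{sys.argv[1]}.png",c["pixels"][:,:,::-1])
m,l,b=blobs(c,(50,120,60),(75,255,255),200)
z=float(sys.argv[2]) if len(sys.argv)>2 else .04
for i,st,ce in b:
    r=cv2.minAreaRect(np.argwhere(l==i)[:,::-1].astype(np.float32));w=onz(c,cv2.boxPoints(r),z,s)[:,:2]
    e=w[1]-w[0],w[2]-w[1];e=max(e,key=np.linalg.norm);e=e if e[1]>0 else -e
    print(st,ce.round(),w.mean(0).round(4),"yaw",np.arctan2(-e[0],e[1]).round(3),np.linalg.norm(w[1]-w[0]).round(3),np.linalg.norm(w[2]-w[1]).round(3))
print(s["time"],s["tool_pos"],s["tool_rot"],s["opening"],s["grip_force"],s["contact_force"])
E
python3 wl.py w1
```

```text
[ 377  179   45   53 1071] [401. 202.] [0.5995 0.0112] yaw -0.339 0.054 0.025
[279 183  28  34 783] [292. 199.] [0.4975 0.02  ] yaw -0.104 0.032 0.024
0.15 [5.24726897e-01 4.73087901e-05 2.43194227e-01] [-3.14045590e+00 -1.60301225e-04  1.57077027e+00] 0.09185226065537688 0.0 [-0.07560097  0.38541915 -0.87314112]
```

View pics/w1.png

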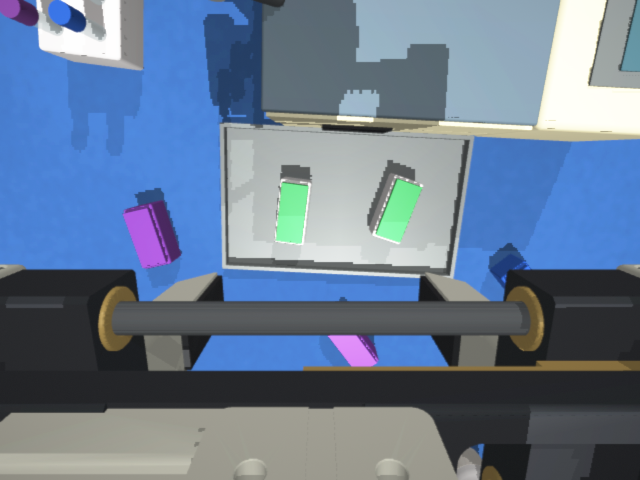

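The wrist view shows both cartridges: A at about (293,212), nearly square to the image, and B at (398,209), turned about 0.3 rad. A's blob was split by the lighting, so I'll relax the threshold.

```bash
sed -i 's/(50,120,60),(75,255,255),200/(45,90,60),(80,255,255),300/' wl.py; python3 wl.py w2
```

```text
[ 376  179   46   63 1565] [398. 210.] [0.5993 0.0099] yaw -0.331 0.057 0.026
[ 276  182   32   61 1493] [291. 212.] [0.496  0.0079] yaw -0.138 0.057 0.025
0.2 [5.24788021e-01 7.33488826e-05 2.43319680e-01] [-3.14071071e+00 -1.43991166e-04  1.57084681e+00] 0.09177334242603748 0.0 [ 0.55921614 -0.31741739 -1.14148847]
```

>>> {"method": "step_arm", "body": {"motion": [[[0.13,-0.48,0.9],0.138],[[0.13,-0.48,1.8],0.138],[[0.13,-0.48,2.6],0.138],[[0.13,-0.48,3.2],0.138],[[0.13,-0.48,3.6],0.138],[[0.13,-0.48,3.6],0.138],[[0.13,-0.48,3.6],0.138]], "hand": 85, "squeeze": 20}}

```text
time: 1.12
tool_pos: [0.4969, 0.0077, 0.0286]
tool_rot: [3.14, 0.0, 1.433]
contact_force: [-0.0, -0.4, 1.2]
opening: 0.0611
grip_force: 0.0
```

>>> {"method": "step_arm", "body": {"motion": [[[0,0,0],0],[[0,0,0],0],[[0,0,0],0],[[0,0,0],0],[[0,0,0],0],[[0,0,0],0]], "hand": 255, "squeeze": 20}}

```text
time: 1.88
tool_pos: [0.4964, 0.0078, 0.028]
tool_rot: [3.141, 0.0, 1.433]
contact_force: [-1.1, 0.6, 5.1]
opening: 0.0302
grip_force: 20.0
```

>>> {"method": "step_arm", "body": {"motion": [[[0,0,-0.9],0],[[0,0,-1.8],0],[[-0.7,0,-2.2],0],[[-1.7,-0.03,-2.2],0],[[-2.7,-0.06,-2.2],0],[[-3.7,-0.1,-2.2],-0.04],[[-4.7,-0.15,-2.2],-0.09],[[-5.6,-0.19,-2.2],-0.09],[[-6.05,-0.19,-2.2],-0.09],[[-6.05,-0.19,-2.2],-0.09]]}}

```text
time: 3.12
tool_pos: [0.4342, -0.3518, 0.159]
tool_rot: [-3.141, -0.0, 1.52]
contact_force: [0.3, 0.0, -0.8]
opening: 0.0301
grip_force: 20.0
```

```bash
python3 wl.py w3
```

```text
[ 287  252   68   49 3257] [321. 276.] [ 0.4325 -0.3789] yaw 1.52 0.05 0.039
[ 289  335   64   32 2017] [321. 350.] [ 0.4293 -0.4424] yaw 1.52 0.05 0.028
3.125 [ 0.43421336 -0.35180056  0.15897639] [-3.14109239e+00 -3.80907426e-04  1.51981350e+00] 0.030098832554545537 19.986195266246796 [ 0.26055524  0.00324927 -0.76914317]
```

View pics/w3.png

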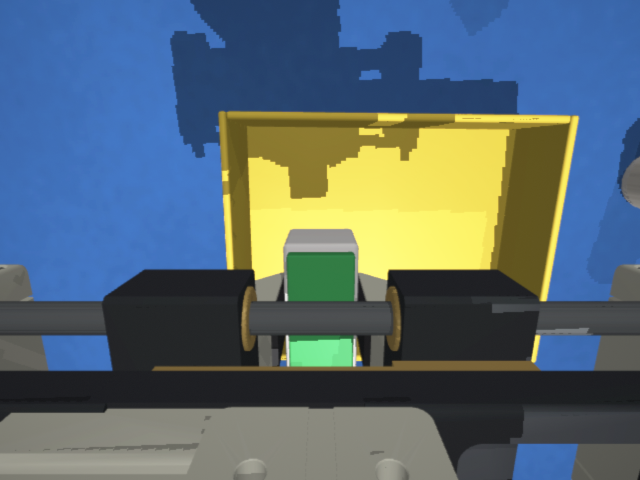

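The wrist view shows the cartridge held above the tote, whose inner left wall is at about column 240 and right wall at about column 545. The rim corners are at (221,113) and (577,117). I'll shift a little towards the middle and lower.

>>> {"method": "step_arm", "body": {"motion": [[[0,0.25,0.7],0],[[0,0.25,1.4],0],[[0,0.25,1.9],0],[[0,0.25,1.95],0],[[0,0.25,1.95],0]]}}

```text
time: 3.8
tool_pos: [0.4507, -0.3504, 0.0436]
tool_rot: [3.141, 0.0, 1.524]
contact_force: [0.3, -0.1, -0.2]
opening: 0.0294
grip_force: 20.0
```

>>> {"method": "step_arm", "body": {"motion": [[[0,0,0],0],[[0,0,0],0],[[0,0,0],0],[[0,0,-0.5],0],[[0,0,-1.2],0],[[0,0,-2.0],0],[[0,0,-2.0],0]], "hand": 130}}

```text
time: 4.68
tool_pos: [0.4515, -0.3525, 0.167]
tool_rot: [3.135, 0.006, 1.523]
contact_force: [0.2, 0.4, -1.4]
opening: 0.045
grip_force: 0.0
```

>>> {"method": "step_arm", "body": {"motion": [[[1.0,0.35,0],0.05],[[2.0,0.7,0],0.1],[[3.0,1.05,0],0.15],[[4.0,1.4,0],0.2],[[5.0,1.8,0],0.284],[[5.8,2.18,0],0.284],[[6.12,2.18,0],0.284],[[6.12,2.18,0],0.284]], "hand": 85}}

```text
time: 5.68
tool_pos: [0.5974, 0.0105, 0.1617]
tool_rot: [-3.14, 0.001, 1.241]
contact_force: [-0.0, -0.5, -0.6]
opening: 0.0613
grip_force: 0.0
```

```bash
python3 wl.py w4
```

```text
[ 307  203   35   75 2503] [324. 239.] [0.5992 0.0098] yaw -0.316 0.025 0.058
5.675 [0.59741848 0.01048961 0.16174594] [-3.13967057e+00  7.32108410e-04  1.24106030e+00] 0.061273776417760766 0.0 [-0.02923052 -0.47084143 -0.60501326]
```

Consistent. Descend and grip B.

>>> {"method": "step_arm", "body": {"motion": [[[0,0.02,0.8],0],[[0,0.02,1.5],0],[[0,0.02,2.0],0],[[0,0.02,2.25],0],[[0,0.02,2.25],0],[[0,0.02,2.25],0]]}}

```text
time: 6.48
tool_pos: [0.6002, 0.0086, 0.0291]
tool_rot: [3.139, -0.0, 1.238]
contact_force: [0.3, 0.5, -0.6]
opening: 0.0611
grip_force: 0.0
```

>>> {"method": "step_arm", "body": {"motion": [[[0,0,0],0],[[0,0,0],0],[[0,0,0],0],[[0,0,0],0],[[0,0,0],0],[[0,0,-0.9],0],[[0,0,-1.8],0],[[0,0,-2.25],0],[[0,0,-2.25],0]], "hand": 255}}

```text
time: 7.6
tool_pos: [0.6005, 0.0091, 0.1649]
tool_rot: [3.137, -0.001, 1.239]
contact_force: [0.6, 0.7, -1.2]
opening: 0.03
grip_force: 20.0
```

>>> {"method": "step_arm", "body": {"motion": [[[-1.0,0.17,0],0],[[-2.0,0.34,0],-0.05],[[-3.0,0.5,0],-0.12],[[-4.0,0.7,0],-0.2],[[-5.0,0.87,0],-0.28],[[-5.7,1.0,0],-0.28],[[-6.02,1.0,0],-0.28],[[-6.02,1.0,0],-0.28],[[-6.02,1.0,0.8],-0.28],[[-6.02,1.0,1.5],-0.28]]}}

```text
time: 8.85
tool_pos: [0.5389, -0.3493, 0.0715]
tool_rot: [-3.142, -0.001, 1.521]
contact_force: [-0.0, -0.8, -1.6]
opening: 0.0297
grip_force: 20.0
```

>>> {"method": "step_arm", "body": {"motion": [[[0,0,0.5],0],[[0,0,0.5],0],[[0,0,0.5],0]]}}

```text
time: 9.22
tool_pos: [0.5394, -0.3511, 0.044]
tool_rot: [3.14, 0.001, 1.52]
contact_force: [0.2, 0.0, -0.7]
opening: 0.0297
grip_force: 20.0
```

>>> {"method": "step_arm", "body": {"motion": [[[0,0,0],0],[[0,0,0],0],[[0,0,0],0],[[0,0,-0.5],0],[[0,0,-1.2],0],[[0,0,-2.1],0],[[0,0,-3.0],0],[[0,0,-3.0],0]], "hand": 130}}

```text
time: 10.22
tool_pos: [0.54, -0.3533, 0.2286]
tool_rot: [3.133, 0.006, 1.519]
contact_force: [0.2, -0.3, -0.2]
opening: 0.0449
grip_force: 0.0
```

```bash
python3 wl.py w5
python3 - <<'E'
from h import *;from cell import robot;import pickle
d={n:robot.read_camera(n) for n in("scene","side")};pickle.dump(d,open("d2.pkl","wb"))
a=d["scene"]["pixels"][320:480,100:300,::-1];b=d["side"]["pixels"][170:370,160:420,::-1]
a=cv2.resize(a,None,fx=2,fy=2)
b=cv2.resize(b,(400,308));cv2.imwrite("pics/c3.png",np.hstack([a,cv2.copyMakeBorder(b,0,12,0,0,0)]))
E
```

```text
[ 305  189   28   61 1648] [319. 219.] [ 0.5396 -0.3507] yaw -0.044 0.025 0.057
[ 208  195   32   61 1678] [224. 225.] [ 0.4509 -0.3515] yaw -0.04 0.026 0.059
10.225 [ 0.54002364 -0.35326948  0.22859892] [3.13292741 0.00645139 1.51859995] 0.0448589090126343 0.0 [ 0.19726151 -0.30695448 -0.20137451]
```

View pics/c3.png

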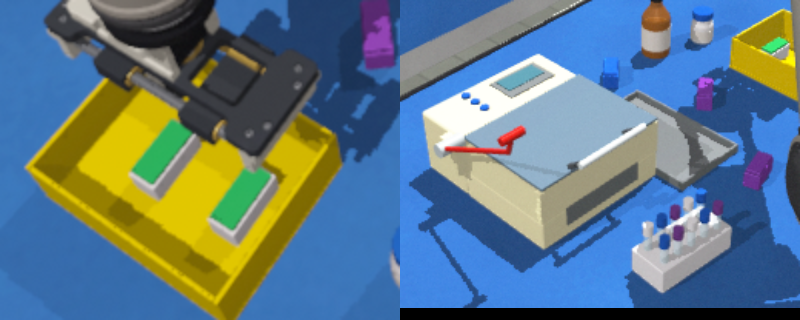

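Both cartridges stand in the tote at (0.54,-0.351) and (0.451,-0.352). The tray is empty, and the bottle, jar and rack are where they were. Next I'll go over the handle bar.

>>> {"method": "step_arm", "body": {"motion": [[[0.8,-0.1,-0.6],0],[[1.8,-0.3,-0.6],0],[[2.8,-0.5,-0.6],0],[[3.8,-0.7,-0.6],0],[[4.8,-0.9,-0.6],0],[[5.8,-1.1,-0.6],0],[[6.8,-1.3,-0.6],0],[[7.8,-1.5,-0.6],0],[[8.8,-1.7,-0.6],0],[[9.45,-1.71,-0.6],0]], "hand": 75}}

```text
time: 11.62
tool_pos: [0.4636, 0.222, 0.257]
tool_rot: [-3.138, 0.001, 1.521]
contact_force: [0.1, -0.4, -0.5]
opening: 0.0649
grip_force: 0.0
```

>>> {"method": "step_arm", "body": {"motion": [[[0,0,0],0],[[0,0,0],0]]}}

```text
time: 11.88
tool_pos: [0.4649, 0.2191, 0.2574]
tool_rot: [-3.139, 0.001, 1.519]
contact_force: [-0.4, 0.7, 0.4]
opening: 0.0649
grip_force: 0.0
```

```bash
python3 wl.py w6
cat >> fit.py <<'E'
import sys
if len(sys.argv)>1:
    from cell import robot
    s=robot.observe();c=robot.read_camera("wrist");im=c["pixels"][:,:,::-1].copy()
    for y in(-70,0,70):
        u=proj(c,W(p,hp(0,y)),s)[0];print(y,u);cv2.circle(im,tuple(int(v) for v in u.round()),4,(0,0,255),1)
    cv2.imwrite("pics/h1.png",im)
E
python3 fit.py x | tail -3
```

```text
11.875 [0.4649068  0.21911024 0.2574176 ] [-3.13914559e+00  1.41637340e-03  1.51902135e+00] 0.06492058660681227 0.0 [-0.38056617  0.71658105  0.3804471 ]
-70 [321.96034229 332.28065344]
0 [321.54063117 243.66653703]
70 [321.06067781 142.33340451]
```

View pics/h1.png

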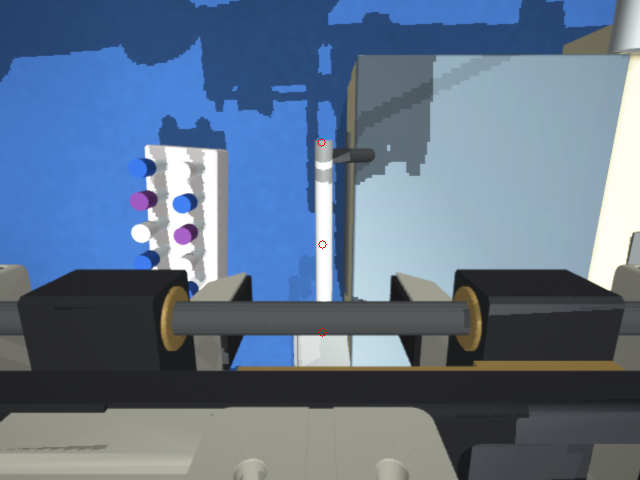

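The bar runs at columns 317–332, rows 140–300, centred between the fingers and matching the predicted marks to within 3 px. I'll descend and pinch.

>>> {"method": "step_arm", "body": {"motion": [[[0,0.02,0.7],0],[[0,0.02,1.3],0],[[0,0.02,1.7],0],[[0,0.02,1.78],0],[[0,0.02,1.78],0]]}}

```text
time: 12.6
tool_pos: [0.467, 0.2191, 0.1524]
tool_rot: [3.141, -0.0, 1.518]
contact_force: [0.4, 0.0, -0.1]
opening: 0.0649
grip_force: 0.0
```

>>> {"method": "step_arm", "body": {"motion": [[[0,0,0],0],[[0,0,0],0],[[0,0,0],0],[[0,0,0],0],[[0,0,0],0],[[0,0,0],0]], "hand": 255, "squeeze": 30}}

```text
time: 13.35
tool_pos: [0.467, 0.2197, 0.152]
tool_rot: [3.141, -0.0, 1.519]
contact_force: [-2.2, -0.2, -1.3]
opening: 0.011
grip_force: 30.0
```

>>> {"method": "step_arm", "body": {"motion": [[[0,0.03,-0.18],0],[[0,0.068,-0.355],0],[[0,0.115,-0.53],0],[[0,0.17,-0.7],0],[[0,0.235,-0.87],0],[[0,0.31,-1.037],0],[[0,0.39,-1.2],0],[[0,0.48,-1.356],0],[[0,0.48,-1.356],0],[[0,0.48,-1.356],0]]}}

```text
time: 14.6
tool_pos: [0.4944, 0.2183, 0.2333]
tool_rot: [-3.14, 0.0, 1.519]
contact_force: [-4.7, 1.0, -0.5]
opening: 0.0109
grip_force: 30.0
```

Run:
```python
from h import *;from cell import robot;import pickle
s=robot.observe();print(s["tool_pos"],s["contact_force"],s["grip_force"])
d={n:robot.read_camera(n) for n in("scene","side")};pickle.dump(d,open("d3.pkl","wb"))
a=cv2.resize(d["scene"]["pixels"][80:280,280:480,::-1],(400,400),interpolation=2);b=cv2.resize(d["side"]["pixels"][190:340,180:330,::-1],(400,400),interpolation=2);cv2.imwrite("pics/c4.png",np.hstack([a,b]))
for k in("d.pkl","d3.pkl"):
    for n,c in pickle.load(open(k,"rb")).items():
        m,l,bl=blobs(c,(0,200,120),(4,255,255));print(k,n,[(st.tolist(),ce.round(1).tolist()) for i,st,ce in bl])
```

```text
[0.49440856 0.21826934 0.23328601] [-4.69799598  0.99260107 -0.47497605] 29.99659091234207
d.pkl scene [([372, 98, 65, 68, 187], [396.1, 127.1])]
d.pkl side [([190, 253, 51, 17, 178], [220.2, 263.6])]
d3.pkl scene [([374, 98, 9, 10, 44], [378.1, 102.7]), ([388, 124, 49, 42, 97], [412.2, 144.4])]
d3.pkl side [([190, 253, 51, 17, 195], [221.4, 263.2])]
```

View pics/c4.png

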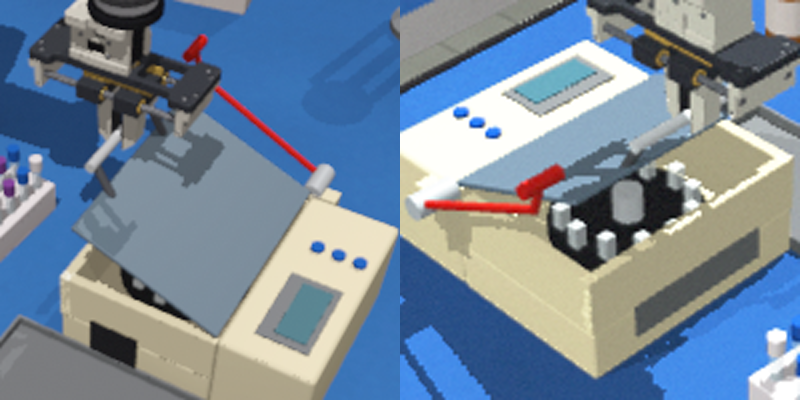

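The cover is up at about 0.40 rad. In the side crop the bar at (632,147)–(690,118), extended, passes slightly below the red tip at (541,182). One small step more reaches the estimated 0.463.

>>> {"method": "step_arm", "body": {"motion": [[[0,0.06,-0.1],0],[[0,0.12,-0.19],0],[[0,0.12,-0.19],0],[[0,0.12,-0.19],0],[[0,0.12,-0.19],0],[[0,0.12,-0.19],0],[[0,0.12,-0.19],0]]}}

```text
time: 15.58
tool_pos: [0.5015, 0.2179, 0.245]
tool_rot: [-3.139, 0.0, 1.519]
contact_force: [-7.1, 1.2, 0.8]
opening: 0.0111
grip_force: 30.0
```

```bash
cat > v.py <<'E'
from fit import *
from cell import robot
s=robot.observe();g=s["tool_pos"];print(s["time"],g,s["contact_force"],s["grip_force"])
d={n:robot.read_camera(n) for n in("scene","side")}
t=least_squares(lambda t:(W(p,hp(t[0]))[0]-g-[0,0,.000])[[0,2]],[.4]).x[0];print("theta from tool",t)
a=d["side"]["pixels"][220:300,210:320,::-1].copy();a=cv2.resize(a,None,fx=7,fy=7,interpolation=cv2.INTER_CUBIC)
for th,col in((q.x[0],(0,0,0)),(t,(255,0,255))):
    L=[tuple(int(v) for v in ((u-[210,220]+.5)*7).round()) for u in proj(d["side"],W(p,[hp(th,185),hp(th,-70)]))]
    cv2.line(a,*L,col,1)
cv2.imwrite("pics/c5.png",a)
E
python3 v.py | tail -2
```

```text
15.575 [0.50153603 0.21792585 0.24497304] [-7.08530172  1.23520703  0.80564996] 29.99793380498886
theta from tool 0.4710731541825222
```

View pics/c5.png

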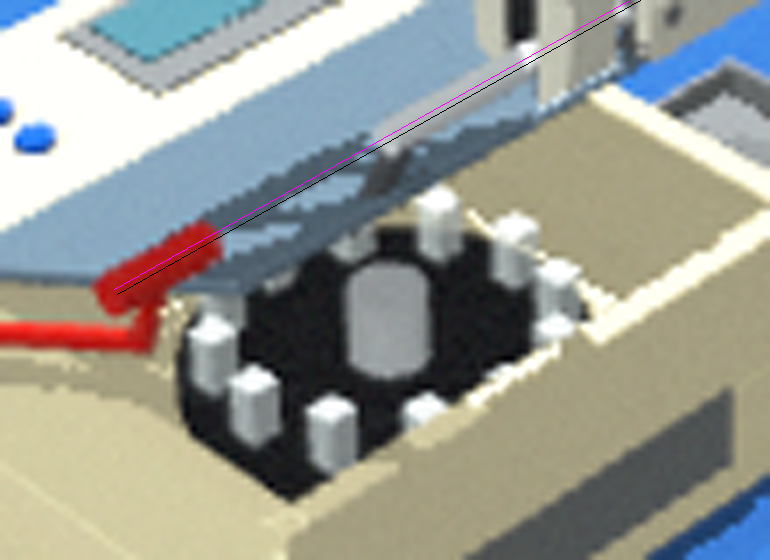

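The bar at (380,135)–(530,60) and the red tip centred near (160,268) lie on the same line to within about 1 camera pixel. The cover is at the mark and held.

```bash
python3 -c "
from cell import robot
print(robot.hand_in())"
```

```text
the job is handed in; nothing more can be done
None
```

Both cartridges are let go in the yellow tote, the cover is held by its bar in line with the red pointer (about 0.47 rad measured against 0.46), and the job is handed in at about 16 s; no verdict came back.

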